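Take down the glue-up: weights to the crate, lids on the boxes

ROBOT

A 6-joint arm with a two-finger parallel gripper is mounted at the origin on the work surface. World frame = base frame: x ahead of the robot, y to its left, z up, the work surface at z = 0. Lengths are in m, angles in rad, forces in N, time in s.
With the tool pointing down it reaches from about 0.275 to 0.825 m from the base axis. Payload 4.9 kg.
Tool frame: the origin (TCP) lies at the very end of the fingers, on their centre line; the grasp point (between the pads) lies 19 mm behind it; z points along the fingers, y is the line along which they close (so a half turn about z gives the same grasp; the last joint's range is limited). The gripper opens to 85 mm and grips with 20 to 120 N. Pads are 22 mm wide; open, the fingers measure 114 mm over their backs; the gripper's body (76 mm by 85 mm) begins 54 mm behind the grasp point. The pads swing forward as they close: fully open they stand 13 mm farther back than shut.
Start: joints at [-1.413, 0.326, -0.193, 1.052, 0, 1.437], TCP at [0.158, -0.527, 0.231] pointing down, gripper open.
Joint ranges: [-2.65, 2.65], [-0.97, 1.79], [-1.3, 1.35], [-1.93, 2.1], [-1.47, 1.37], [-3.14, 3.14]. Speed limits (rad/s): [2.57, 2.57, 3.14, 3.14, 3.14, 3.14].

INTERFACE

Orientations are given as a unit quaternion [w, x, y, z].
In Python, from workcell import robot gives the robot as it stands.
- The arm moves only by the tool step_arm, never from a script. Its argument "commands" is text: rows parted by semicolons, each of 5 numbers parted by spaces: the shift along the tool's x, y, z in mm, then the turn about the tool's z in degrees, then the opening, from 0 (shut) to 1 (fully open). In form: dx dy dz turn jaw; .... A call has 1 to 20 rows; each row shifts and turns the commanded pose from where the row before left it, along the tool's axes as they then stand; what a row does not reach is not made up. A row lasts 1/8 s, in which the tool goes at most 62.5 mm and 10.7 degrees, less where a joint would pass 70% of its speed; a pose out of reach is approached as far as the arm can. A call with a gripper value outside its range is refused whole. The fingers move at their own pace and stop on an object; the grip force is fixed at half the most. Time passes only in rows, so rows that do not move let the fingers close. It gives the time, the measured TCP pose, the force, the opening and the grip force at its end, in the units of the state.
- robot.read_state(): the state, without advancing time (a new reading comes with each control period).
- robot.camera(name): name is "scene" or "side" or "wrist"; returns (picture, depth): 480x640x3 uint8, red, green, blue; 480x640 float32, m along the optical axis (not along the pixel's ray), 0 where there is no reading.
- robot.calibration(name): a dict with "fx", "fy", "cx", "cy" (pixels), "dist_coeffs" ([k1, k2, p1, p2, k3] as OpenCV has them; the pictures are not rectified), "xyz" and "rotation" of the camera in the world; the wrist camera has in their place "T_tool_cam" (4x4, takes a point from camera to tool coordinates, whose origin is the TCP and whose axes are the flange's). Camera axes: x right, y down, z forward; pixel columns grow to the right and rows downward; lengths in m; the calibration is good to about 2 mm. A picture is of the moment at which its call begins: read the wrist's pose just before it. calibration takes no time and is no camera call.
- robot.close_job(): hands the job in; it is judged then, once.
The state is a dict: "time": time; "joint_pos": joint angles; "joint_vel": joint speeds; "joint_efforts": joint torques, N m; "eef_pos": TCP position; "ee_rot": TCP orientation; "force": force on the tool from outside, world axes, zero at the start; "wrist_torque": the same for the moment, N m; "opening": finger opening in m; "grip_force": force on a finger pad.
Only numpy, scipy, OpenCV 4.12 (cv2) and the standard library are available. Lean on these libraries where they do the work, as an engineer would, in place of code of your own. Each camera call takes 0.05 s, during which the arm holds its last target. There are 200 camera calls.

TASK

The glue has dried: slide every iron press weight along the bench (they are too heavy to lift) and tip it over the far edge into the crate on the trolley. Close each of the two round boxes with the one lid of the three that fits it, fully down, and leave both closed boxes standing upright side by side in the shallow wooden tray; do not shove or knock over the paint jars standing about.

Things in the scene. Friction and masses are not known exactly. Their poses are not given: they have to be found in the camera images.
- weight1: Cast-iron press weight, 92 mm along its x, 88 mm along its y, 45 mm high, 2.6 kg (give or take a tenth), flat plain sides and top: wider than a gripper and too heavy to lift, it takes 12 to 19 N to slide. Starts flat on the bench. Origin at the centre of its underside; z up. Two to four of the four are present.
- weight2: Cast-iron press weight, 92 mm along its x, 88 mm along its y, 45 mm high, 2.6 kg (give or take a tenth), flat plain sides and top: wider than a gripper and too heavy to lift, it takes 12 to 19 N to slide. Starts flat on the bench. Origin at the centre of its underside; z up. Two to four of the four are present.
- weight3: Cast-iron press weight, 92 mm along its x, 88 mm along its y, 45 mm high, 2.6 kg (give or take a tenth), flat plain sides and top: wider than a gripper and too heavy to lift, it takes 12 to 19 N to slide. Starts flat on the bench. Origin at the centre of its underside; z up. Two to four of the four are present.
- weight4: Cast-iron press weight, 92 mm along its x, 88 mm along its y, 45 mm high, 2.6 kg (give or take a tenth), flat plain sides and top: wider than a gripper and too heavy to lift, it takes 12 to 19 N to slide. Starts flat on the bench. Origin at the centre of its underside; z up. Two to four of the four are present.
- crate: Plywood crate on a trolley parked against the bench's far edge, open at the top, fixed: outer 235 mm in x, 364 mm in y, walls 12 mm, inside 211 x 340 mm. Near and side walls end 8 mm below the bench top, the far wall 20 mm above it. Origin at the centre of its underside, 185 mm below the bench top; axes parallel to the world's. Only its y differs from start to start.
- bench_edge (a point): Point on the bench top's straight far edge (along y, at x = 0.69, z = 0), level in y with the middle of the crate. A 10 mm gap and then the crate's near wall follow beyond it in +x.
- crate_in (a point): Centre of the crate's inner floor, 173 mm below the bench top.
- box_small: The small one of three sizes of pale round papier-mache box, open at the top: outer diameter 48 mm, inner 38 mm, 46 mm high, floor 5 mm, 90 g. Stands on the bench. Origin at the centre of its underside, z up. Two of the three sizes are present.
- box_medium: The medium one of three sizes of pale round papier-mache box, open at the top: outer diameter 58 mm, inner 48 mm, 46 mm high, floor 5 mm, 90 g. Stands on the bench. Origin at the centre of its underside, z up. Two of the three sizes are present.
- box_large: The large one of three sizes of pale round papier-mache box, open at the top: outer diameter 68 mm, inner 58 mm, 46 mm high, floor 5 mm, 90 g. Stands on the bench. Origin at the centre of its underside, z up. Two of the three sizes are present.
- lid_small: Small one of three pale look-alike lids, all present: plug 34 mm across, 6 mm high, below; flange 45 mm across, 6 mm thick (6 to 12 mm above the origin); knob 16 mm across, 18 mm high on top (12 to 30 mm); 40 g. Lies plug down. Origin at the centre of the plug's underside, z up. Fits the box 3 mm wider than its flange; seated, its origin is 40 mm above the box's.
- lid_medium: Medium one of three pale look-alike lids, all present: plug 44 mm across, 6 mm high, below; flange 55 mm across, 6 mm thick (6 to 12 mm above the origin); knob 16 mm across, 18 mm high on top (12 to 30 mm); 40 g. Lies plug down. Origin at the centre of the plug's underside, z up. Fits the box 3 mm wider than its flange; seated, its origin is 40 mm above the box's.
- lid_large: Large one of three pale look-alike lids, all present: plug 54 mm across, 6 mm high, below; flange 65 mm across, 6 mm thick (6 to 12 mm above the origin); knob 16 mm across, 18 mm high on top (12 to 30 mm); 40 g. Lies plug down. Origin at the centre of the plug's underside, z up. Fits the box 3 mm wider than its flange; seated, its origin is 40 mm above the box's.
- tray: Shallow green wooden tray with a red floor, outer 150 mm along its x, 180 mm along its y, 24 mm high, walls and floor 7 mm. On the left; fixed. Origin at the centre of its underside, on the bench.
- tray_in (a point): Centre of the tray's inner floor, 7 mm above the bench; axes as the tray's (inside 136 mm along x, 166 mm along y).
- jar_a: Small glass paint jar, 40 mm across, 50 mm high, standing among the lids. Origin at the centre of its underside.
- jar_c: Amber paint jar, 48 mm across, 50 mm high, standing near the far edge, between weights and lids. Origin at the centre of its underside.
Things that resemble listed ones, but are neither listed nor needed, are in the scene too. What is shaped like the weight3 but purple or turquoise is not meant.

How it is judged:
At the end, for the whole second after the job is handed in: Every press weight is at rest in the crate, its underside's centre 15 mm or more below the bench top; on each box the lid that fits it sits on the rim (within 3 mm), level and centred within 6 mm; both boxes stand upright, at rest, on the tray's floor inside its walls (x of weight1 in the frame of crate_in between -0.106 and 0.106 m and y of weight1 in the frame of crate_in between -0.17 and 0.17 m and height (world z) of weight1 between -0.18 and -0.015 m and linear speed of each of weight1, weight2, weight3, weight4, box_small, box_medium, box_large below 0.03 m/s and x of weight2 in the frame of crate_in between -0.106 and 0.106 m and y of weight2 in the frame of crate_in between -0.17 and 0.17 m and height (world z) of weight2 between -0.18 and -0.015 m and x of weight3 in the frame of crate_in between -0.106 and 0.106 m and y of weight3 in the frame of crate_in between -0.17 and 0.17 m and height (world z) of weight3 between -0.18 and -0.015 m and x of weight4 in the frame of crate_in between -0.106 and 0.106 m and y of weight4 in the frame of crate_in between -0.17 and 0.17 m and height (world z) of weight4 between -0.18 and -0.015 m and horizontal distance between lid_small and box_small below 0.006 m and z of lid_small in the frame of box_small between 0.0365 and 0.043 m and angle between the z axis of lid_small and the z axis of box_small, either way round below 0.08 rad and x of box_small in the frame of tray_in between -0.065 and 0.065 m and y of box_small in the frame of tray_in between -0.08 and 0.08 m and z of box_small in the frame of tray_in between -0.004 and 0.004 m and angle between each of box_small, box_medium, box_large's own z axis and vertical below 0.08 rad and horizontal distance between lid_medium and box_medium below 0.006 m and z of lid_medium in the frame of box_medium between 0.0365 and 0.043 m and angle between the z axis of lid_medium and the z axis of box_medium, either way round below 0.08 rad and x of box_medium in the frame of tray_in between -0.065 and 0.065 m and y of box_medium in the frame of tray_in between -0.08 and 0.08 m and z of box_medium in the frame of tray_in between -0.004 and 0.004 m and horizontal distance between lid_large and box_large below 0.006 m and z of lid_large in the frame of box_large between 0.0365 and 0.043 m and angle between the z axis of lid_large and the z axis of box_large, either way round below 0.08 rad and x of box_large in the frame of tray_in between -0.065 and 0.065 m and y of box_large in the frame of tray_in between -0.08 and 0.08 m and z of box_large in the frame of tray_in between -0.004 and 0.004 m); the robot touches nothing.
It fails at once if a press weight is lifted off the bench (height (world z) of any of weight1, weight2, weight3, weight4 above 0.03 m).
It fails at once if a paint jar is pushed well away from its place or knocked over ((distance of jar_a from where it was at the start of the episode above 0.06 m or angle between jar_a's own z axis and vertical above 0.6 rad) or (distance of jar_c from where it was at the start of the episode above 0.06 m or angle between jar_c's own z axis and vertical above 0.6 rad)).
Of weight1, weight2, weight3, weight4 only 2 to 4 are there at a start; the rules pass over those that are not, and their reading is None.
Of box_small, box_medium, box_large only 2 to 2 are there at a start; the rules pass over those that are not, and their reading is None.
At some moment in a run one of weight1, weight2, weight3, weight4, box_small, box_medium, box_large, lid_small, lid_medium, lid_large may be knocked a few centimetres aside while the robot is not near it.
It also fails if it takes over 210 s, if anything falls off the work surface, if the arm or the gripper's body presses on something with over 40 N, if the wrist force passes 120 N, or if a joint passes its speed limit or range.

## Working session

There is one attempt and no reset: what is moved stays moved. The work goes in short steps, Python scripts to look and compute and a tool call to move; the robot and the scene stay as the last step left them, time stands still between calls to the robot, and variables do not carry over. Pictures are saved under pics/ and viewed, at most 14 in all, crops included, and the job is handed in when it is done.

Besides the shell and the picture viewer there is one more tool, called after ">>>" as name(argument=value, ...) on one line, values as JSON. step_arm: Moves the arm, as the interface text tells. Its arguments: {"type":"object","properties":{"commands":{"type":"string"}},"required":["commands"]}

```bash
mkdir -p pics; ls
cat > h.py <<'E'
import numpy as np, cv2
from workcell import robot
from scipy.spatial.transform import Rotation as R
def tool():
    s=robot.read_state(); q=s['ee_rot']; T=np.eye(4)
    T[:3,:3]=R.from_quat([q[1],q[2],q[3],q[0]]).as_matrix(); T[:3,3]=s['eef_pos']; return T
def cam(name):
    c=robot.calibration(name)
    K=np.array([[c['fx'],0,c['cx']],[0,c['fy'],c['cy']],[0,0,1.]]);D=np.array(c['dist_coeffs'],float)
    if name=='wrist': T=tool()@np.array(c['T_tool_cam'])
    else:
        T=np.eye(4); r=np.array(c['rotation'],float)
        T[:3,:3]=r if r.shape==(3,3) else R.from_quat([r[1],r[2],r[3],r[0]]).as_matrix(); T[:3,3]=c['xyz']
    im,d=robot.camera(name); return im,d,K,D,T
def rays(px,K,D,T):
    p=cv2.undistortPoints(np.array(px,float).reshape(-1,1,2),K,D).reshape(-1,2)
    return np.c_[p,np.ones(len(p))]@T[:3,:3].T
def onplane(px,z,K,D,T):
    v=rays(px,K,D,T); o=T[:3,3]; return o+v*((z-o[2])/v[:,2])[:,None]
def cloud(d,K,D,T):
    h,w=d.shape; u,v=np.meshgrid(np.arange(w),np.arange(h))
    P=T[:3,3]+rays(np.c_[u.ravel(),v.ravel()],K,D,T)*d.reshape(-1,1)
    P[d.ravel()==0]=np.nan; return P.reshape(h,w,3)
def save(n,im): cv2.imwrite('pics/'+n,im[:,:,::-1])
E
python3 - <<'E'
from h import *
for n in('scene','side'):
    im,d,K,D,T=cam(n); save(n+'0.png',im); np.savez(n+'0.npz',im=im,d=d,K=K,D=D,T=T); print(n,T,K[0,0])
print(robot.calibration('wrist')); print(robot.read_state())
E
```

```text
pics
scene [[ 0.88267708  0.3522108  -0.31117313  0.88242818]
 [ 0.46995982 -0.66759432  0.57745614 -0.62656687]
 [-0.00435113 -0.65594617 -0.75479513  0.71697388]
 [ 0.          0.          0.          1.        ]] 485.40383056947303
side [[-0.95726882 -0.22304017  0.18409098  0.42324939]
 [-0.28918892  0.74371979 -0.60270278  0.49650544]
 [-0.00248518 -0.63018565 -0.77644051  0.65500921]
 [ 0.          0.          0.          1.        ]] 437.19736392704334
{'fx': 368.1265912289082, 'fy': 368.1265912289082, 'cx': 320.3042850356009, 'cy': 235.20848502676176, 'dist_coeffs': array([-0.03846207,  0.        ,  0.        ,  0.        ,  0.        ]), 'T_tool_cam': array([[-2.76574366e-06, -9.61281560e-01, -2.75568070e-01,
         7.12459045e-02],
       [ 9.99999979e-01, -5.88278015e-05,  1.95176230e-04,
         1.37203131e-03],
       [-2.03830375e-04, -2.75568064e-01,  9.61281541e-01,
        -1.42931585e-01],
       [ 0.00000000e+00,  0.00000000e+00,  0.00000000e+00,
         1.00000000e+00]])}
{'time': 0.1, 'joint_pos': array([-1.41317499e+00,  3.26873696e-01, -1.93476362e-01,  1.05198816e+00,
        1.85965335e-05,  1.43659938e+00]), 'joint_vel': array([-0.0008218 , -0.00250554,  0.00029329,  0.00069859,  0.00108027,
       -0.0006158 ]), 'joint_efforts': array([ 4.36700620e-04, -4.44239223e+01,  2.63037515e+01,  7.90314720e-03,
       -1.02514680e-04,  3.05158096e-06]), 'eef_pos': array([ 0.15816881, -0.52623239,  0.23058084]), 'ee_rot': array([-7.71001295e-04,  9.89373840e-01,  1.45391918e-01,  2.68371978e-07]), 'force': array([-0.03869588,  0.23662675, -0.11557915]), 'wrist_torque': array([0.07514151, 0.02162275, 0.00701273]), 'grip_force': 0.0, 'opening': 0.08512949933376202}
```

View pics/scene0.png

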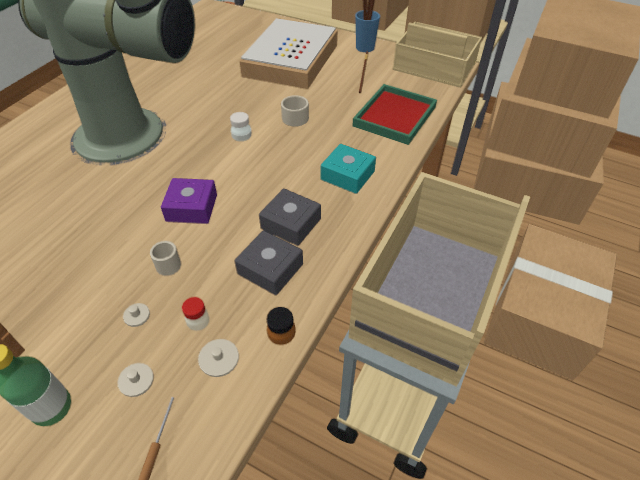

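View pics/side0.png

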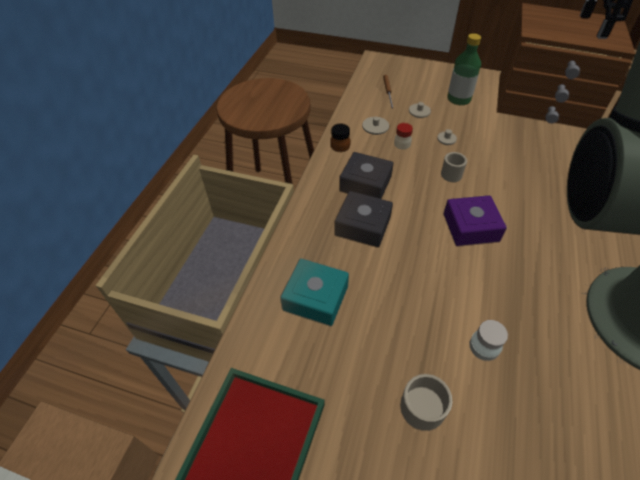

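The scene view shows two dark weights at (290,213) and (269,260). The boxes are at (166,257) and (295,110), and the lids at (136,314), (135,380) and (218,357). The red-capped jar is at (195,313), the amber jar at (281,325) and the tray at (395,112). The side view agrees.

```bash
cat > m.py <<'E'
from h import *
for n in('scene','side'):
    f=np.load(n+'0.npz'); im,d,K,D,T=[f[k] for k in('im','d','K','D','T')]
    P=cloud(d,K,D,T); Z=P[...,2]; hs=cv2.cvtColor(im,cv2.COLOR_RGB2HSV).astype(int); 
    ok=(P[...,0]>0.15)&(P[...,0]<0.72)&(abs(P[...,1])<0.6)
    m=(ok&(Z>0.005)&(Z<0.1)).astype(np.uint8)
    nl,L,st,c=cv2.connectedComponentsWithStats(m)
    print(n,'bench z',np.nanmedian(Z[ok&(abs(Z)<.02)]))
    for i in range(1,nl):
        if st[i,4]<80: continue
        q=L==i; z=Z[q]; top=q&(Z>np.percentile(z,95)-0.006)
        uv=np.argwhere(top)[:,::-1]; 
        pts=P[top][:,:2].astype(np.float32); r=cv2.minAreaRect(pts*1000); c2,rad=cv2.minEnclosingCircle(pts)
        print(c[i].round(),st[i,4],'z95 %.3f'%np.percentile(z,95),'circ',np.round(c2,3),round(rad,4),'rect',np.round(r[0]),np.round(r[1]),round(r[2],1),'hsv',np.median(hs[top],0))
E
python3 m.py
```

```text
scene bench z -0.0008939420198583736
[293.  56.] 3617 z95 0.060 circ [0.216 0.482] 0.1332 rect [232. 483.] [164. 235.] 0.2 hsv [ 23.   9. 197.]
[429.  64.] 1883 z95 0.077 circ [0.58 0.59] 0.1001 rect [580. 590.] [ 13. 200.] 89.5 hsv [ 21.  88. 142.]
[394. 113.] 2813 z95 0.024 circ [0.573 0.377] 0.1166 rect [572. 379.] [186. 153.] 87.5 hsv [ 75. 102. 104.]
[295. 109.] 722 z95 0.045 circ [0.352 0.253] 0.0369 rect [354. 255.] [66. 71.] 30.2 hsv [ 20.  38. 166.]
[240. 126.] 501 z95 0.055 circ [0.275 0.13 ] 0.0233 rect [275. 132.] [41. 44.] 63.4 hsv [ 18.  16. 206.]
[348. 168.] 1823 z95 0.047 circ [0.564 0.118] 0.0603 rect [563. 119.] [92. 92.] 86.6 hsv [ 89. 170. 155.]
[189. 200.] 2080 z95 0.047 circ [ 0.319 -0.121] 0.0604 rect [ 319. -121.] [90. 91.] 23.2 hsv [140. 151. 145.]
[278. 241.] 5012 z95 0.047 circ [ 0.539 -0.123] 0.1163 rect [ 537. -123.] [110. 224.] 10.9 hsv [130.  11.  88.]
[165. 257.] 780 z95 0.045 circ [ 0.374 -0.265] 0.0251 rect [ 375. -264.] [47. 49.] 42.8 hsv [ 21.  37. 169.]
[195. 313.] 640 z95 0.050 circ [ 0.498 -0.336] 0.019 rect [ 499. -336.] [36. 34.] 4.1 hsv [  1.
[... 1743 characters left out ...]
ect [ 536. -121.] [109. 226.] 10.5 hsv [140.  14.  53.]
[454. 166.] 572 z95 0.047 circ [ 0.374 -0.263] 0.0244 rect [ 374. -263.] [47. 45.] 80.0 hsv [ 19.  44. 104.]
[474. 220.] 2479 z95 0.048 circ [ 0.318 -0.121] 0.0616 rect [ 319. -119.] [92. 89.] 24.6 hsv [139. 165.  91.]
[314. 292.] 3178 z95 0.048 circ [0.562 0.123] 0.0618 rect [562. 123.] [88. 92.] 87.1 hsv [ 89. 156. 102.]
[488. 340.] 1126 z95 0.057 circ [0.273 0.133] 0.0231 rect [275. 133.] [41. 43.] 4.1 hsv [ 16.  22. 152.]
[253. 432.] 11161 z95 0.025 circ [0.571 0.372] 0.1102 rect [571. 371.] [164. 152.] 88.2 hsv [ 74. 103.  68.]
[426. 402.] 2039 z95 0.047 circ [0.353 0.256] 0.0342 rect [353. 256.] [67. 67.] 76.5 hsv [ 20.  42. 128.]
```

```bash
cat > m2.py <<'E'
from h import *
for n in('scene','side'):
    f=np.load(n+'0.npz'); im,d,K,D,T=[f[k] for k in('im','d','K','D','T')]
    P=cloud(d,K,D,T); x,y,Z=P[...,0],P[...,1],P[...,2]
    q=(x>.43)&(x<.66)&(y<0.02)&(y>-.25)&(Z>.04)&(Z<.055)
    pts=P[q][:,:2].astype(np.float32)
    _,lab,c=cv2.kmeans(pts,2,None,(3,50,1e-6),5,cv2.KMEANS_PP_CENTERS)
    for k in(0,1):
        p=pts[lab.ravel()==k]; r=cv2.minAreaRect(p*1000); print(n,'weight',c[k].round(3),r)
    for l in((.4,-.379),(.479,-.471),(.572,-.379)):
        q=(np.hypot(x-l[0],y-l[1])<.045)&(Z>.006)&(Z<.016); p=P[q][:,:2].astype(np.float32); print('lid',l,cv2.minEnclosingCircle(p), cv2.minAreaRect(p*1000)[:2])
    q=(x>.70)&(x<.945)&(Z>-.02)&(Z<.03)&(abs(y)<.4); p=P[q]
    print('crate',np.nanpercentile(p,[.5,99.5],axis=0))
    q=(x>.72)&(x<.91)&(Z>-.185)&(Z<-.16)&(abs(y)<.4); p=P[q]
    print('floor',np.nanpercentile(p,[.5,99.5],axis=0))
    q=(x>.4)&(x<.72)&(abs(Z)<.004)&(abs(y)<.5); print('bench xmax',np.nanpercentile(P[q],99.9,axis=0))
E
python3 m2.py
```

```text
scene weight [ 0.55  -0.185] ((548.8799438476562, -182.27774047851562), (89.33045959472656, 92.37803649902344), 84.45756530761719)
scene weight [ 0.527 -0.068] ((524.4309692382812, -64.59881591796875), (90.48910522460938, 93.09229278564453), 87.01551055908203)
lid (0.4, -0.379) ((0.39926424622535706, -0.37898704409599304), 0.023198554292321205) ((399.3216857910156, -378.9948425292969), (43.2592658996582, 43.897125244140625))
lid (0.479, -0.471) ((0.47957882285118103, -0.47085022926330566), 0.02870476245880127) ((479.5872497558594, -471.2833251953125), (54.138084411621094, 54.263404846191406))
lid (0.572, -0.379) ((0.5711734294891357, -0.37830546498298645), 0.03302394598722458) ((571.9818115234375, -378.3863220214844), (63.503299713134766, 64.18516540527344))
crate [[ 0.70056075 -0.14551645 -0.01984562]
 [ 0.93507157  0.22050578  0.0218979 ]]
floor [[ 0.72089629 -0.17025859 -0.18484754]
 [ 0.90910324  0.20987567 -0.16101876]]
bench xmax [0.69010566 0.49608021 0.00371702]
side weight [ 0.546 -0.175] ((547.4779052734375, -179.4418182373047), (90.5660171508789, 91.56725311279297), 84.709
[... 162 characters left out ...]
002106785774231, -0.37724852561950684), 0.023673830553889275) ((399.29608154296875, -376.075927734375), (44.91684341430664, 41.46133041381836))
lid (0.479, -0.471) ((0.477641224861145, -0.4700576663017273), 0.028113780543208122) ((477.87359619140625, -468.47833251953125), (53.981483459472656, 51.482810974121094))
lid (0.572, -0.379) ((0.5713986754417419, -0.37636929750442505), 0.03340482711791992) ((571.3818969726562, -374.77105712890625), (63.83742141723633, 63.247745513916016))
crate [[ 0.70009889 -0.14266467 -0.0197449 ]
 [ 0.93516029  0.22107567  0.02273699]]
floor [[ 0.7669506  -0.13199899 -0.18488713]
 [ 0.90920078  0.24732164 -0.16121895]]
bench xmax [0.68896992 0.45236875 0.00380683]
```

>>> step_arm(commands="0 0 0 -10.2 0.6; 0 0 0 -10.2 0.6; 0 0 0 -10.2 0.6; 0 0 0 -10.2 0.6; 0 0 0 -10.2 0.6; 0 0 0 -10.2 0.6; 0 0 0 -10.2 0.6; 0 0 0 -10.2 0.6; 0 0 0 -10.2 0.6; 0 0 0 -10.2 0.6; 0 0 0 -10.2 0.6; 0 0 0 -10.2 0.6; 0 0 0 -10.2 0.6; 0 0 0 -10.2 0.6; 0 0 0 -10.2 0.6; 0 0 0 -10.2 0.6; 0 0 0 0 0.6")

```text
time: 2.22
eef_pos: [0.1582, -0.5265, 0.2309]
ee_rot: [-0.0, 0.002, 1.0, 0.0]
force: [-0.6, 0.2, -0.0]
opening: 0.0513
grip_force: 0.0
```

>>> step_arm(commands="-22 35.6 0 0 0.6; -22 35.6 0 0 0.6; -22 35.6 0 0 0.6; -22 35.6 0 0 0.6; -22 35.6 0 0 0.6; -22 35.6 0 0 0.6; -22 35.6 0 0 0.6; -22 35.6 0 0 0.6; -22 35.6 0 0 0.6; -22 35.6 0 0 0.6; -22 35.6 0 0 0.6; -22 35.6 0 0 0.6; -22 35.6 0 0 0.6; 0 0 0 0 0.6; 0 0 0 0 0.6")

```text
time: 4.1
eef_pos: [0.4444, -0.0645, 0.231]
ee_rot: [-0.0, 0.001, 1.0, -0.0]
force: [0.0, 0.1, 0.2]
opening: 0.0511
grip_force: 0.0
```

>>> step_arm(commands="0 0 53 0 0.6; 0 0 53 0 0.6; 0 0 53 0 0.6; 0 0 34 0 0.6; 0 0 20 0 0.6; 0 0 0 0 0.6; -12 0 0 0 0.6; -12 0 0 0 0.6; -12 0 0 0 0.6; -12 0 0 0 0.6; -12 0 0 0 0.6; -12 0 0 0 0.6; -12 0 0 0 0.6")

```text
time: 5.72
eef_pos: [0.5176, -0.0633, 0.0174]
ee_rot: [-0.011, 0.001, 1.0, 0.0]
force: [-27.3, 0.4, 19.8]
opening: 0.051
grip_force: 13.9
```

>>> step_arm(commands="-12 0 0 0 0.6; -12 0 0 0 0.6; -12 0 0 0 0.6; -12 0 0 0 0.6; -12 0 0 0 0.6; -12 0 0 0 0.6; -12 0 0 0 0.6; -12 0 0 0 0.6; -12 0 0 0 0.6; -12 0 0 0 0.6; -12 0 0 0 0.6; -12 0 0 0 0.6; -12 0 0 0 0.6; 0 0 0 0 0.6")

```text
time: 7.48
eef_pos: [0.687, -0.0648, 0.0195]
ee_rot: [0.002, 0.001, 1.0, -0.0]
force: [0.2, -0.2, -0.6]
opening: 0.0514
grip_force: 0.0
```

>>> step_arm(commands="0 0 -40 0 0.6; 20 0 -40 0 0.6; 20 -20 -20 0 0.6; 15 -40 0 0 0.6; 15 -40 0 0 0.6; 15 -40 0 0 0.6; 15 -40 0 0 0.6; 15 -20 0 0 0.6; 15 0 0 0 0.6; 0 0 0 10 0.6; 0 0 0 10 0.6; 0 0 0 10 0.6; 0 0 0 10 0.6; 0 0 0 10 0.6; 0 0 0 10 0.6; 0 0 0 10 0.6; 0 0 0 10 0.6; 0 0 0 10 0.6; 0 0 0 0 0.6")

```text
time: 9.85
eef_pos: [0.5546, -0.2645, 0.1188]
ee_rot: [0.0, 0.707, 0.707, 0.0]
force: [0.0, -0.9, -0.2]
opening: 0.0514
grip_force: 0.0
```

```bash
cat > w.py <<'E'
from h import *
import sys
im,d,K,D,T=cam('scene'); save(sys.argv[1],im); P=cloud(d,K,D,T);x,y,Z=P[...,0],P[...,1],P[...,2]
hs=cv2.cvtColor(im,cv2.COLOR_RGB2HSV)
g=(hs[...,1]<40)&(hs[...,2]<130)
q=g&(x>.4)&(x<.69)&(y<.12)&(y>-.27)&(Z>.04)&(Z<.055)
if q.sum()>50: print('bench weight',cv2.minAreaRect(P[q][:,:2].astype(np.float32)*1000))
q=g&(x>.71)&(x<.93)&(abs(y)<.25)&(Z<0)&(Z>-.165); print('crate',q.sum())
nl,L,st,c=cv2.connectedComponentsWithStats(q.astype(np.uint8))
for i in range(1,nl):
    if st[i,4]>100: print(np.nanpercentile(P[L==i],[2,50,98],axis=0).round(3))
E
python3 w.py s1.png
```

```text
bench weight ((583.115478515625, -195.88539123535156), (104.21475982666016, 155.1605682373047), 69.44465637207031)
crate 1175
[[ 0.764 -0.047 -0.133]
 [ 0.809 -0.033 -0.129]
 [ 0.852 -0.019 -0.126]]
[[ 0.718 -0.149 -0.126]
 [ 0.826 -0.146 -0.113]
 [ 0.919 -0.144 -0.104]]
```

>>> step_arm(commands="0 -6 40 0 0.6; 0 0 40 0 0.6; 0 0 21 0 0.6; 0 0 0 0 0.6; 11 0 0 0 0.6; 11 0 0 0 0.6; 11 0 0 0 0.6; 11 0 0 0 0.6; 11 0 0 0 0.6; 11 0 0 0 0.6; 11 0 0 0 0.6; 11 0 0 0 0.6; 11 0 0 0 0.6; 11 0 0 0 0.6; 11 0 0 0 0.6; 11 0 0 0 0.6; 11 0 0 0 0.6; 11 0 0 0 0.6; 11 0 0 0 0.6; 11 0 0 0 0.6")

```text
time: 12.4
eef_pos: [0.5507, -0.0927, 0.0191]
ee_rot: [0.005, 0.708, 0.706, -0.003]
force: [-0.7, -14.5, -0.6]
opening: 0.0514
grip_force: 6.8
```

>>> step_arm(commands="11 0 0 0 0.6; 0 0 0 0 0.6; -20 0 0 0 0.6; 0 0 -50 0 0.6; 0 -15 -50 -10 0.6; 0 -25 0 -10 0.6; 0 -25 0 -10 0.6; 0 -25 0 -10 0.6; 0 -20 0 -10 0.6; 0 0 0 -10 0.6; 0 0 0 -10 0.6; 0 0 0 -10 0.6; 0 0 0 -10 0.6; 0 0 0 0 0.6")

```text
time: 14.15
eef_pos: [0.4486, -0.1358, 0.1176]
ee_rot: [0.0, 0.002, 1.0, 0.0]
force: [0.7, -0.0, 0.4]
opening: 0.0511
grip_force: 0.0
```

```bash
python3 w.py s2.png
```

```text
bench weight ((564.6773681640625, -127.20179748535156), (101.759033203125, 307.84613037109375), 10.227701187133789)
crate 1173
[[ 0.764 -0.048 -0.133]
 [ 0.81  -0.034 -0.129]
 [ 0.852 -0.019 -0.126]]
[[ 0.718 -0.149 -0.125]
 [ 0.826 -0.146 -0.113]
 [ 0.918 -0.144 -0.104]]
```

```bash
sed -i "s/(y>-.27)/(y>-.2)/" w.py; python3 w.py s3.png
```

```text
bench weight ((547.0889892578125, -25.842182159423828), (89.54146575927734, 91.30960083007812), 89.37543487548828)
crate 1178
[[ 0.764 -0.048 -0.134]
 [ 0.81  -0.034 -0.129]
 [ 0.852 -0.019 -0.126]]
[[ 0.718 -0.148 -0.125]
 [ 0.826 -0.146 -0.113]
 [ 0.919 -0.144 -0.104]]
```

View pics/s2.png

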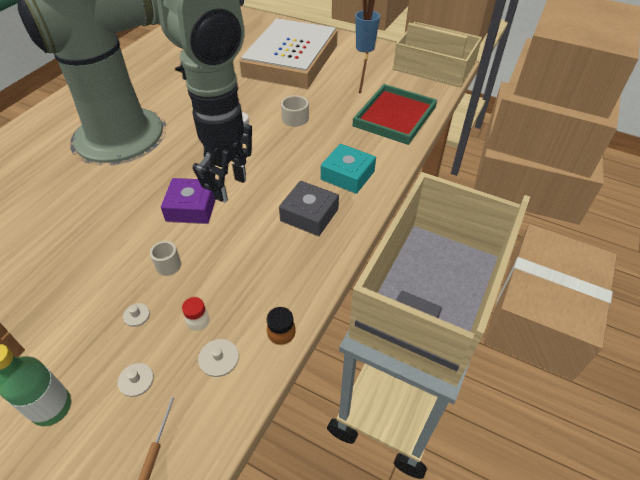

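The second weight sits at (310,207), and the first is in the crate at (418,310).

>>> step_arm(commands="-6 40 0 0 0.6; -6 40 0 0 0.6; 0 30 0 0 0.6; 0 0 40 0 0.6; 0 0 40 0 0.6; 0 0 19 0 0.6; 0 0 0 0 0.6; -12 0 0 0 0.6; -12 0 0 0 0.6; -12 0 0 0 0.6; -12 0 0 0 0.6; -12 0 0 0 0.6; -12 0 0 0 0.6; -12 0 0 0 0.6; -12 0 0 0 0.6; -12 0 0 0 0.6; -12 0 0 0 0.6; -12 0 0 0 0.6; -12 0 0 0 0.6; -12 0 0 0 0.6")

```text
time: 16.75
eef_pos: [0.6087, -0.0252, 0.0171]
ee_rot: [-0.008, 0.001, 1.0, 0.0]
force: [-20.2, -0.7, 11.3]
opening: 0.0506
grip_force: 10.2
```

>>> step_arm(commands="-12 0 0 0 0.6; -12 0 0 0 0.6; -12 0 0 0 0.6; -12 0 0 0 0.6; -12 0 0 0 0.6; -12 0 0 0 0.6; -12 0 0 0 0.6; 0 0 0 0 0.6; 0 0 -50 0 0.6; 20 -20 -50 0 1; 20 -40 0 0 1; 20 -40 0 0 1; 20 -40 0 0 1; 20 -40 0 0 1; 20 -40 0 0 1;  20 -40 0 0 1; 20 -30 0 0 1; 20 -10 0 0 1; 0 0 0 0 1")

```text
time: 19.12
eef_pos: [0.5189, -0.3256, 0.1184]
ee_rot: [-0.0, 0.002, 1.0, 0.0]
force: [0.5, -0.5, 0.1]
opening: 0.0856
grip_force: 0.0
```

```bash
python3 w.py s4.png
cat > b.py <<'E'
from h import *
import sys
# args: camera, x y r zlo zhi
n=sys.argv[1]; a=list(map(float,sys.argv[2:]))
im,d,K,D,T=cam(n); P=cloud(d,K,D,T); x,y,Z=P[...,0],P[...,1],P[...,2]
for i in range(0,len(a),5):
    q=(np.hypot(x-a[i],y-a[i+1])<a[i+2])&(Z>a[i+3])&(Z<a[i+4]); p=P[q]
    if len(p)<20: print('none'); continue
    c,r=cv2.minEnclosingCircle(p[:,:2].astype(np.float32)); rr=cv2.minAreaRect(p[:,:2].astype(np.float32)*1000)
    print(n,len(p),'circ',np.round(c,4),round(r,4),'rect',np.round(rr[0],1),np.round(rr[1],1),'zmed %.4f'%np.median(p[:,2]))
E
python3 b.py scene .4 -.379 .02 .02 .035 .572 -.378 .02 .02 .035 .374 -.264 .045 .038 .055 .353 .254 .05 .038 .055
```

```text
crate 2379
[[ 0.74   0.021 -0.16 ]
 [ 0.764  0.039 -0.088]
 [ 0.786  0.109 -0.084]]
[[ 0.764 -0.048 -0.133]
 [ 0.809 -0.034 -0.129]
 [ 0.853 -0.019 -0.126]]
[[ 0.717 -0.148 -0.125]
 [ 0.826 -0.146 -0.113]
 [ 0.919 -0.144 -0.104]]
scene 76 circ [ 0.3997 -0.3785] 0.008 rect [ 400.1 -378.7] [13.7 13.8] zmed 0.0282
scene 87 circ [ 0.5724 -0.3787] 0.0075 rect [ 572.1 -378.4] [13.8 15.5] zmed 0.0287
scene 77 circ [ 0.3635 -0.2696] 0.0195 rect [ 359.  -271.5] [13.9 38.9] zmed 0.0439
scene 210 circ [0.3533 0.254 ] 0.0359 rect [354.3 254.7] [66. 69.] zmed 0.0435
```

>>> step_arm(commands="0 0 0 10 1; 0 0 0 10 1; 0 0 0 10 1; 0 0 0 10 1; 0 0 0 10 1; 0 0 0 10 1; 0 0 0 10 1; 0 0 0 10 1; 0 0 0 10 1; 16 -36 0 0 1; 16 -36 0 0 1; 16 -36 0 0 1; 15 -36 0 0 1; 0 0 0 0 1; 0 0 0 0 1")

```text
time: 21.1
eef_pos: [0.378, -0.2627, 0.1189]
ee_rot: [0.001, 0.707, 0.707, 0.0]
force: [-0.6, -0.2, 0.9]
opening: 0.0855
grip_force: 0.0
```

```bash
python3 b.py side .374 -.264 .045 .038 .055
python3 - <<'E'
from h import *
im,d,K,D,T=cam('wrist'); save('w1.png',im); P=cloud(d,K,D,T); x,y,Z=P[...,0],P[...,1],P[...,2]
q=(np.hypot(x-.374,y+.264)<.045)&(Z>.038)&(Z<.055); print(q.sum(),cv2.minEnclosingCircle(P[q][:,:2].astype(np.float32)),np.median(Z[q]))
# tray from scene depth
f=np.load('scene0.npz'); P=cloud(f['d'],f['K'],f['D'],f['T']); x,y,Z=P[...,0],P[...,1],P[...,2]
hs=cv2.cvtColor(f['im'],cv2.COLOR_RGB2HSV); q=(x>.4)&(x<.7)&(y>.2)&(y<.5)
r=q&((hs[...,0]<8)|(hs[...,0]>172))&(hs[...,1]>120)&(abs(Z-.007)<.006)
print('floor',cv2.minAreaRect(P[r][:,:2].astype(np.float32)*1000))
g=q&(hs[...,0]>60)&(hs[...,0]<90)&(abs(Z-.024)<.004)
print('rim',cv2.minAreaRect(P[g][:,:2].astype(np.float32)*1000), np.median(Z[g]))
E
```

```text
side 209 circ [ 0.3737 -0.2635] 0.026 rect [ 373.8 -262.4] [48.  46.1] zmed 0.0450
2056 ((0.3756159245967865, -0.26428741216659546), 0.02407403662800789) 0.04592634886140688
floor ((568.6200561523438, 391.55999755859375), (148.10028076171875, 131.63255310058594), 87.1049575805664)
rim ((572.8129272460938, 378.6731872558594), (186.21107482910156, 150.55577087402344), 87.67240905761719) 0.022618288751285354
```

>>> step_arm(commands="0 -3 40 0 1; 0 0 40 0 1; 0 0 21 0 1; 0 0 0 0 1; 0 0 0 0 0.3; 0 0 0 0 0.3; 0 0 0 0 0.3; 0 0 0 0 0.3; 0 0 0 0 0.3; 0 0 0 0 0.3; 0 0 -20 0 0.3; 0 0 -40 0 0.3; 0 0 -40 0 0.3; 0 0 0 0 0.3")

```text
time: 22.95
eef_pos: [0.3756, -0.2645, 0.1207]
ee_rot: [0.004, 0.708, 0.707, 0.0]
force: [-0.2, -0.5, -1.7]
opening: 0.0465
grip_force: 61.8
```

>>> step_arm(commands="37.5 12.3 0 0 0.3; 37.5 12.3 0 0 0.3; 37.5 12.3 0 0 0.3; 37.5 12.3 0 0 0.3; 37.5 12.3 0 0 0.3; 37.5 12.3 0 0 0.3; 37.5 12.3 0 0 0.3; 37.5 12.3 0 0 0.3; 37.5 12.3 0 0 0.3; 37.5 12.3 0 0 0.3; 37.5 12.3 0 0 0.3; 37.5 12.3 0 0 0.3; 37.5 12.3 0 0 0.3; 37.5 12.3 0 0 0.3; 37.5 12.3 0 0 0.3; 37.5 12.3 0 0 0.3; 0 0 0 0 0.3; 0 0 0 0 0.3")

```text
time: 25.2
eef_pos: [0.5702, 0.3366, 0.1161]
ee_rot: [-0.0, 0.708, 0.707, -0.001]
force: [-0.2, -0.4, -1.0]
opening: 0.0466
grip_force: 61.8
```

>>> step_arm(commands="0 0 40 0 0.3; 0 0 30 0 0.3; 0 0 14 0 0.3; 0 0 4 0 0.3; 0 0 3 0 0.3; 0 0 0 0 0.3; 0 0 0 0 0.3")

```text
time: 26.08
eef_pos: [0.5717, 0.3375, 0.0272]
ee_rot: [0.0, 0.708, 0.707, 0.001]
force: [-0.5, -0.5, -0.6]
opening: 0.0464
grip_force: 61.8
```

>>> step_arm(commands="0 0 2 0 0.3; 0 0 0 0 0.3; 0 0 0 0 0.9; 0 0 0 0 0.9; 0 0 0 0 1; 0 0 -40 0 1; 0 0 -40 0 1; 0 0 -20 0 1; -14 -36.5 0 0 1; -14 -36.5 0 0 1; -14 -36.5 0 0 1; -14 -36.5 0 0 1; -14 -36.5 0 0 1; -14 -36.5 0 0 1; 0 0 0 0 1; 0 0 0 0 1")

```text
time: 28.08
eef_pos: [0.3532, 0.254, 0.1248]
ee_rot: [0.0, 0.708, 0.707, 0.001]
force: [1.4, 0.5, 0.2]
opening: 0.0852
grip_force: 0.0
```

```bash
python3 b.py scene .572 .337 .035 .045 .065 .572 -.378 .02 .02 .035 .4 -.379 .02 .02 .035;  python3 b.py wrist .353 .255 .055 .038 .055
```

```text
scene 159 circ [0.5732 0.3365] 0.0256 rect [572.3 336.1] [45.9 47.5] zmed 0.0505
scene 88 circ [ 0.5725 -0.3774] 0.0084 rect [ 571.8 -378.3] [13.8 15.8] zmed 0.0289
scene 77 circ [ 0.3991 -0.3787] 0.0087 rect [ 400.  -379.5] [14.  14.1] zmed 0.0281
wrist 2903 circ [0.3553 0.2545] 0.0341 rect [355.2 254.5] [67.1 67.3] zmed 0.0459
```

>>> step_arm(commands="0 1.5 40 0 1; 0 0 40 0 1; 0 0 26 0 1; 0 0 0 0 1; 0 0 0 0 0.5; 0 0 0 0 0.5; 0 0 0 0 0.5; 0 0 0 0 0.5; 0 0 -20 0 0.5; 0 0 -40 0 0.5; 0 0 -40 0 0.5; 24 36 0 0 0.5; 24 36 0 0 0.5; 24 36 0 0 0.5; 24 36 0 0 0.5; 24 36 0 0 0.5; 24 36 0 0 0.5; 14 2 0 0 0.5; 0 0 0 0 0.5; 0 0 0 0 0.5")

```text
time: 30.68
eef_pos: [0.5706, 0.4107, 0.1185]
ee_rot: [-0.0, 0.707, 0.707, -0.001]
force: [-0.1, -0.2, -0.6]
opening: 0.0663
grip_force: 67.4
```

>>> step_arm(commands="0 0 40 0 0.5; 0 0 30 0 0.5; 0 0 14 0 0.5; 0 0 6 0 0.5; 0 0 3 0 0.5; 0 0 0 0 0.5; 0 0 0 0 0.5; 0 0 0 0 0.9; 0 0 0 0 0.9; 0 0 0 0 0.9; 0 0 -40 0 0.9; 0 0 -40 0 0.5; 0 0 -30 0 0.5; 0 0 0 0 0.4")

```text
time: 32.42
eef_pos: [0.5736, 0.4123, 0.1384]
ee_rot: [0.001, 0.708, 0.707, 0.003]
force: [0.9, 0.5, 0.4]
opening: 0.0338
grip_force: 0.0
```

>>> step_arm(commands="-48 0 0 0 0.4; -48 0 0 0 0.4; -48 0 0 0 0.4; -48 0 0 0 0.4; -48 0 0 0 0.4; -48 0 0 0 0.4; -48 0 0 0 0.4; -48 0 0 0 0.4; -48 0 0 0 0.4; -48 0 0 0 0.4; -48 0 0 0 0.4; -48 0 0 0 0.4; -48 0 0 0 0.4; -48 0 0 0 0.4; -48 0 0 0 0.4; -48 0 0 0 0.4; -20 0 0 0 0.4; 0 0 0 0 0.4; 0 0 0 0 0.4")

```text
time: 34.8
eef_pos: [0.5705, -0.3749, 0.1345]
ee_rot: [-0.001, 0.707, 0.707, 0.0]
force: [0.1, 0.6, 0.3]
opening: 0.0344
grip_force: 0.0
```

```bash
python3 b.py scene .572 .337 .035 .045 .065 .572 .411 .04 .045 .065;  python3 b.py wrist .572 -.378 .02 .02 .035  .572 -.378 .04 .008 .015
```

```text
scene 153 circ [0.5738 0.3365] 0.0269 rect [573.2 335.8] [48.3 49.3] zmed 0.0507
scene 189 circ [0.574  0.4098] 0.0371 rect [573.6 410. ] [64.1 72.1] zmed 0.0501
wrist 431 circ [ 0.5731 -0.3785] 0.008 rect [ 573.1 -378.3] [15. 15.] zmed 0.0301
wrist 5177 circ [ 0.5731 -0.379 ] 0.0327 rect [ 573.1 -378.7] [64.1 63.8] zmed 0.0124
```

>>> step_arm(commands="-3.5 2.5 0 0 0.4; 0 0 45 0 0.4; 0 0 45 0 0.4; 0 0 20 0 0.4; 0 0 8 0 0.4; 0 0 0 0 0.4; 0 0 0 0 0.4")

```text
time: 35.78
eef_pos: [0.5743, -0.3812, 0.0191]
ee_rot: [0.001, 0.708, 0.707, 0.0]
force: [-0.9, -0.4, -0.6]
opening: 0.0343
grip_force: 0.0
```

>>> step_arm(commands="2.5 -1 3 0 0.4; 0 0 0 0 0.4; 0 0 0 0 0; 0 0 0 0 0; 0 0 0 0 0; 0 0 0 0 0; 0 0 -30 0 0; 0 0 -40 0 0; 0 0 -45 0 0; 0 0 0 0 0; 0 0 0 0 0")

```text
time: 37.15
eef_pos: [0.5717, -0.3775, 0.1284]
ee_rot: [-0.001, 0.708, 0.707, -0.0]
force: [-0.2, -0.5, -0.3]
opening: 0.0133
grip_force: 58.6
```

```bash
cat > l.py <<'E'
from h import *
import sys
# lid held: flange visible in side/scene; height of flange top below tip
t=tool()[:3,3]; print('tcp',t.round(4))
for n in('scene','side'):
    im,d,K,D,T=cam(n); P=cloud(d,K,D,T); x,y,Z=P[...,0],P[...,1],P[...,2]
    hs=cv2.cvtColor(im,cv2.COLOR_RGB2HSV)
    q=(np.hypot(x-t[0],y-t[1])<.045)&(abs(Z-t[2])<.03)&(hs[...,1]<70)&(hs[...,2]>75)
    m=cv2.morphologyEx(q.astype(np.uint8),cv2.MORPH_OPEN,np.ones((3,3)))>0
    p=P[m]
    if len(p)<20: print(n,'none'); continue
    zt=np.percentile(p[:,2],[5,50,95]); pp=p[abs(p[:,2]-np.median(p[:,2]))<.006]
    r=cv2.minAreaRect(pp[:,:2].astype(np.float32)*1000); print(n,len(p),'z',zt.round(4),'circ',cv2.minEnclosingCircle(pp[:,:2].astype(np.float32)),'rect',r)
E
python3 l.py
```

```text
tcp [ 0.5717 -0.3775  0.1284]
scene 932 z [0.1225 0.125  0.1425] circ ((0.5721975564956665, -0.3789362609386444), 0.03254237398505211) rect ((575.9396362304688, -386.2230529785156), (63.956825256347656, 46.65815734863281), 24.38871192932129)
side 282 z [0.123  0.1248 0.142 ] circ ((0.5697372555732727, -0.37320849299430847), 0.03290313854813576) rect ((569.2169799804688, -369.4369201660156), (60.34008026123047, 52.93107223510742), 11.127219200134277)
```

>>> step_arm(commands="45.8 0 0 0 0; 45.8 0 0 0 0; 45.8 0 0 0 0; 45.8 0 0 0 0; 45.8 0 0 0 0; 45.8 0 0 0 0; 45.8 0 0 0 0; 45.8 0 0 0 0; 45.8 0 0 0 0; 45.8 0 0 0 0; 45.8 0 0 0 0; 45.8 0 0 0 0; 45.8 0 0 0 0; 45.8 0 0 0 0; 45.8 0 0 0 0; 0 0 0 0 0; 0 0 0 0 0")

```text
time: 39.38
eef_pos: [0.5721, 0.3086, 0.1278]
ee_rot: [-0.0, 0.707, 0.707, -0.001]
force: [0.0, -0.6, -0.7]
opening: 0.0131
grip_force: 58.6
```

```bash
python3 b.py wrist .574 .41 .041 .046 .062 .573 .336 .03 .046 .062;python3 b.py scene .574 .41 .041 .046 .062
python3 - <<'E'
from h import *
im,*_=cam('wrist'); save('w2.png',im)
E
```

```text
wrist 3882 circ [0.5742 0.4122] 0.0341 rect [574.2 411.3] [66.5 67.4] zmed 0.0530
wrist 1541 circ [0.5735 0.3364] 0.024 rect [573.5 340.2] [39.9 47.2] zmed 0.0531
scene 107 circ [0.5771 0.4098] 0.0345 rect [585.5 408.3] [67.5 42.1] zmed 0.0500
```

View pics/w2.png

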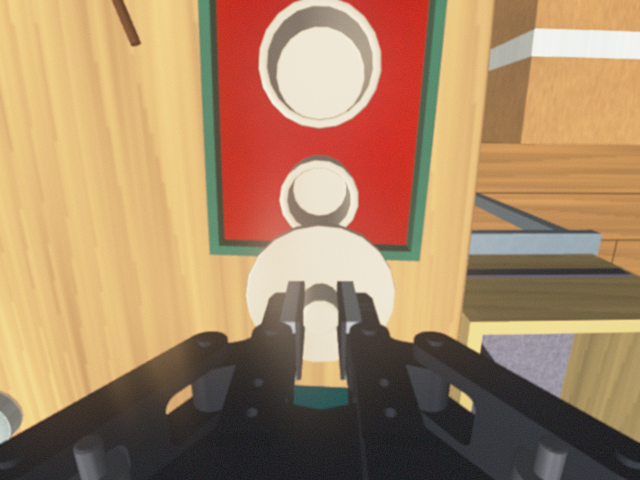

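The large box appears at (320,62) and the small one at (319,193). The held lid is at about (320,295), level and centred between the pads.

```bash
python3 b.py wrist .572 .307 .04 .118 .130
```

```text
wrist 9508 circ [0.5747 0.3071] 0.0326 rect [575.4 308.9] [60.7 63.5] zmed 0.1263
```

>>> step_arm(commands="35 0 0 0 0; 35 0 0 0 0; 34.5 -0.5 0 0 0; 0 0 0 0 0; 0 0 25 0 0; 0 0 18 0 0; 0 0 8 0 0; 0 0 0 0 0; 0 0 0 0 0; 0 0 0 0 0")

```text
time: 40.83
eef_pos: [0.5734, 0.414, 0.0792]
ee_rot: [0.0, 0.708, 0.707, 0.001]
force: [-0.3, -0.1, -0.0]
opening: 0.0132
grip_force: 58.6
```

>>> step_arm(commands="-0.7 -1.7 4 0 0; 0 0 3 0 0; 0 0 2 0 0; 0 0 2 0 0; 0 0 2 0 0; 0 0 2 0 0; 0 0 0 0 0; 0 0 0 0 0")

```text
time: 41.82
eef_pos: [0.5711, 0.413, 0.0633]
ee_rot: [-0.0, 0.708, 0.707, 0.0]
force: [0.5, -0.9, -0.8]
opening: 0.0137
grip_force: 58.5
```

>>> step_arm(commands="0 0 1.5 0 0; 0 0 0 0 0; 0 0 0 0 0.4; 0 0 0 0 0.4; 0 0 0 0 0.4; 0 0 -30 0 0.4; 0 0 -40 0 0.4; -40 0 0 0 0.4; -40 0 0 0 0.4; -20 0 0 0 0.4; 0 0 0 0 0.4; 0 0 0 0 0.4")

```text
time: 43.32
eef_pos: [0.5711, 0.3141, 0.1318]
ee_rot: [-0.0, 0.707, 0.707, 0.0]
force: [-0.2, -0.2, 0.1]
opening: 0.0338
grip_force: 0.0
```

```bash
python3 b.py wrist .574 .41 .041 .055 .065 .574 .41 .041 .07 .085 .573 .336 .03 .046 .062; python3 b.py scene .4 -.379 .04 .02 .035 .4 -.379 .04 .007 .016
```

```text
wrist 10686 circ [0.5727 0.4116] 0.033 rect [572.5 412.2] [64.1 64.2] zmed 0.0593
wrist 859 circ [0.5729 0.412 ] 0.0081 rect [572.8 412. ] [15.2 15.6] zmed 0.0771
wrist 1923 circ [0.5734 0.3364] 0.024 rect [573.4 336.4] [47.3 47. ] zmed 0.0531
scene 74 circ [ 0.4005 -0.3794] 0.0087 rect [ 400.9 -379.5] [13.2 15.9] zmed 0.0284
scene 377 circ [ 0.3995 -0.3791] 0.0232 rect [ 399.9 -379.3] [43.4 43.3] zmed 0.0112
```

>>> step_arm(commands="-43 -10.7 0 0 0.4; -43 -10.7 0 0 0.4; -43 -10.7 0 0 0.4; -43 -10.7 0 0 0.4; -43 -10.7 0 0 0.4; -43 -10.7 0 0 0.4; -43 -10.7 0 0 0.4; -43 -10.7 0 0 0.4; -43 -10.7 0 0 0.4; -43 -10.7 0 0 0.4; -43 -10.7 0 0 0.4; -43 -10.7 0 0 0.4; -43 -10.7 0 0 0.4; -43 -10.7 0 0 0.4; -43 -10.7 0 0 0.4; -43 -10.7 0 0 0.4; 0 0 0 0 0.4; 0 0 0 0 0.4")

```text
time: 45.68
eef_pos: [0.3991, -0.3739, 0.1315]
ee_rot: [-0.001, 0.707, 0.707, 0.0]
force: [-0.2, 0.8, -0.2]
opening: 0.0339
grip_force: 0.0
```

```bash
python3 b.py wrist .4 -.379 .025 .02 .035 .4 -.379 .04 .007 .016
```

```text
wrist 435 circ [ 0.4009 -0.3796] 0.0082 rect [ 401.  -379.4] [15.3 15.2] zmed 0.0300
wrist 2284 circ [ 0.401  -0.3798] 0.0225 rect [ 400.9 -379.8] [43.9 44.4] zmed 0.0124
```

>>> step_arm(commands="-5 0.5 0 0 0.4; 0 0 45 0 0.4; 0 0 45 0 0.4; 0 0 20 0 0.4; 0 0 5 0 0.4; 0 0 0 0 0.4; 0 0 0 0 0.4")

```text
time: 46.6
eef_pos: [0.4001, -0.3805, 0.018]
ee_rot: [0.001, 0.707, 0.707, -0.0]
force: [-0.5, -0.4, 0.5]
opening: 0.0343
grip_force: 0.0
```

>>> step_arm(commands="1 0 2 0 0.4; 0 0 0 0 0.4; 0 0 0 0 0; 0 0 0 0 0; 0 0 0 0 0; 0 0 0 0 0; 0 0 -30 0 0; 0 0 -40 0 0; 0 0 -45 0 0; 0 0 0 0 0; 0 0 0 0 0")

```text
time: 47.98
eef_pos: [0.399, -0.3784, 0.1292]
ee_rot: [-0.0, 0.708, 0.707, 0.0]
force: [-0.1, 0.4, -0.6]
opening: 0.013
grip_force: 58.5
```

>>> step_arm(commands="43.2 11.5 0 0 0; 43.2 11.5 0 0 0; 43.2 11.5 0 0 0; 43.2 11.5 0 0 0; 43.2 11.5 0 0 0; 43.2 11.5 0 0 0; 43.2 11.5 0 0 0; 43.2 11.5 0 0 0; 43.2 11.5 0 0 0; 43.2 11.5 0 0 0; 43.2 11.5 0 0 0; 43.2 11.5 0 0 0; 43.2 11.5 0 0 0; 43.2 11.5 0 0 0; 43.2 11.5 0 0 0; 0 0 0 0 0; 0 0 0 0 0")

```text
time: 50.1
eef_pos: [0.5713, 0.2683, 0.1279]
ee_rot: [-0.001, 0.708, 0.707, -0.002]
force: [0.1, -0.5, -0.4]
opening: 0.0133
grip_force: 58.6
```

```bash
python3 b.py wrist .572 .27 .035 .118 .130 .573 .336 .03 .046 .062
python3 - <<'E'
from h import *
print(tool()[:3,3].round(4))
im,*_=cam('wrist'); save('w3.png',im)
E
```

```text
wrist 3515 circ [0.5727 0.2676] 0.0228 rect [571.6 269.6] [43.2 40.2] zmed 0.1249
wrist 2199 circ [0.5735 0.3363] 0.0241 rect [573.5 336.3] [47.6 47. ] zmed 0.0530
[0.5715 0.2678 0.1284]
```

View pics/w3.png

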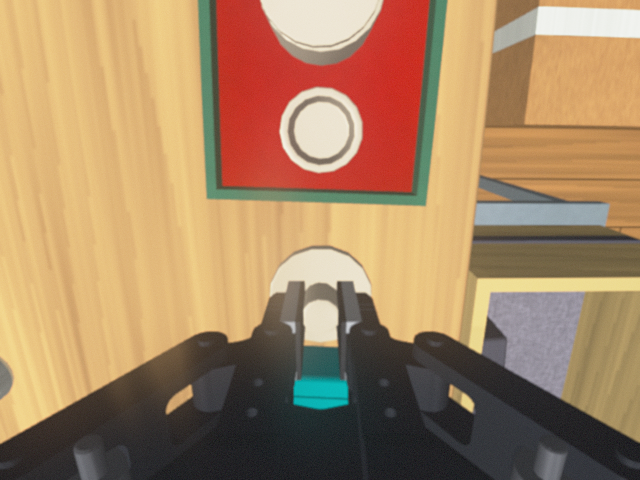

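The small box is at (320,130) and the held small lid at (320,295); both are clear.

>>> step_arm(commands="35 0 0 0 0; 33.5 0.5 0 0 0; 0 0 0 0 0; 0 0 25 0 0; 0 0 18 0 0; 0 0 8 0 0; 0 0 0 0 0; 0 0 0 0 0; 0 0 0 0 0")

```text
time: 51.32
eef_pos: [0.5738, 0.3377, 0.0797]
ee_rot: [0.0, 0.708, 0.707, 0.001]
force: [-0.8, 0.6, -0.1]
opening: 0.0129
grip_force: 58.6
```

>>> step_arm(commands="-0.7 -1.3 4 0 0; 0 0 3 0 0; 0 0 2 0 0; 0 0 2 0 0; 0 0 2 0 0; 0 0 2 0 0; 0 0 1 0 0; 0 0 0 0 0; 0 0 0 0 0")

```text
time: 52.45
eef_pos: [0.572, 0.3368, 0.0629]
ee_rot: [0.0, 0.708, 0.707, 0.0]
force: [0.1, 0.1, -0.6]
opening: 0.0132
grip_force: 58.6
```

>>> step_arm(commands="0 0 1 0 0; 0 0 0 0 0; 0 0 0 0 0.4; 0 0 0 0 0.4; 0 0 0 0 0.4; 0 0 -30 0 0.4; 0 0 -40 0 0.4; -40 0 0 0 0.4; -40 0 0 0 0.4; 0 0 0 0 0.4; 0 0 0 0 0.4")

```text
time: 53.82
eef_pos: [0.572, 0.2571, 0.1319]
ee_rot: [-0.0, 0.708, 0.707, 0.0]
force: [0.1, 0.1, -0.2]
opening: 0.0345
grip_force: 0.0
```

```bash
python3 b.py wrist .574 .41 .041 .055 .065 .574 .41 .041 .07 .085 .573 .336 .035 .055 .065  .573 .336 .03 .07 .085; python3 w.py s5.png
```

```text
wrist 1916 circ [0.5727 0.3932] 0.0261 rect [572.7 386.6] [13.3 52. ] zmed 0.0592
none
wrist 4423 circ [0.5739 0.3361] 0.0226 rect [573.8 335.9] [44.3 44.2] zmed 0.0593
wrist 754 circ [0.5739 0.3348] 0.0076 rect [573.9 336. ] [15.  14.8] zmed 0.0771
crate 2382
[[ 0.74   0.021 -0.16 ]
 [ 0.764  0.039 -0.089]
 [ 0.786  0.109 -0.084]]
[[ 0.764 -0.047 -0.133]
 [ 0.809 -0.033 -0.129]
 [ 0.852 -0.019 -0.126]]
[[ 0.717 -0.148 -0.124]
 [ 0.826 -0.146 -0.113]
 [ 0.918 -0.144 -0.104]]
```

View pics/s5.png

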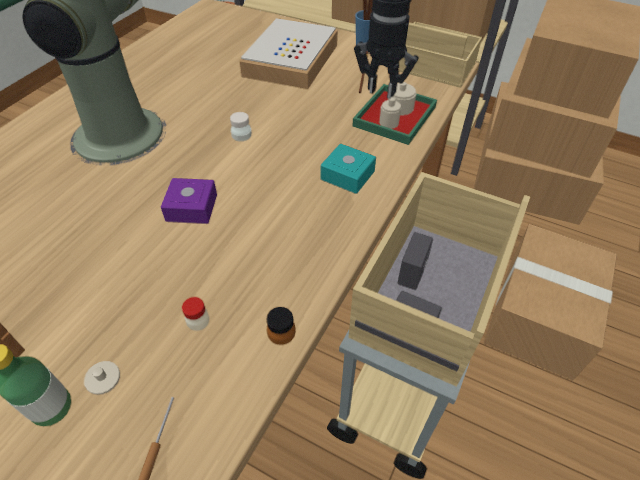

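Both boxes stand closed in the tray near (395,110), and both weights are at rest in the crate at (416,260) and (418,310). The jars haven't moved, and only the unused medium lid was knocked.

```bash
python3 -c "
from workcell import robot
print(robot.close_job())"
```

```text
the job is handed in; nothing more can be done
None
```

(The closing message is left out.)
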